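# Scan the stock label on the frame corner sample

## Task

Pick up the hand scanner by its handle, hold its window level and centred about 90 mm above the label of the L-shaped frame corner (not the straight stick or the square panel), with the wide head lined up along the label's long side, and keep it still there for two seconds without touching or shifting the corner. Then lay the scanner down again flat on a free patch of the bench, window down, as it lay before; set it down, do not drop it.

Things in the scene. Friction and masses are not known exactly. Their poses are not given: they have to be found in the camera images.
- scanner: Hairbrush-shaped hand scanner, 192 mm long, 0.17 kg. Origin: underside (height 0 when lying), below mid-handle and centre of mass, the place to grip. x runs from handle to head, y across, z up. Black handle (yellow key on top) 28 mm wide, from 16 to 42 mm above the underside, free to grip at x -50 to 50 mm; butt at x -88 to -62 reaches the bench. White head 74 mm wide, 46 high, x 60 to 104.
- scanner_window (a point): Centre of the scanner's window, in the underside of the head, 82 mm from the scanner's origin along its x, at the level of its underside; axes as the scanner's. It looks along -z (straight down when the scanner is level); its scan line runs along y.
- corner: L-shaped loose wooden frame sample, 104 x 104 mm, 27 mm high at its lip, 0.22 kg. Origin: underside, centre of the bounding square. A 40 mm wide arm along y on the -x side bears the label; another goes to +x from its +y end. In line with it, 150 mm or more apart, in any order, lie a straight stick (40 x 124) and a square panel (90 x 90) of the same wood, with like labels, 27 mm high or less.
- corner_label (a point): Centre of the corner's white label with black bars, 52 x 28 mm, flat on the top of the arm, at x = -28, y = -12 mm in the corner's frame, 23 mm above the bench. Axes as the corner's: the label's long side (along which the bars follow one another) runs along y.
Mind the look-alikes: they are no part of the job. Leave any purple look-alike of the scanner alone. What is shaped like the corner but blue is not meant.

How it is judged:
By the outcome, as a careful person would: the job done as asked, in the order asked, and still so for the second after the job is handed in, with the robot touching nothing.
It also fails if it takes over 51 s, if anything falls off the work surface, if the arm or the gripper's body presses on something with over 40 N, if the wrist force passes 120 N, or if a joint passes its speed limit or range.

## Robot

A 7-joint arm with a two-finger parallel gripper is mounted at the origin on the work surface. World frame = base frame: x ahead of the robot, y to its left, z up, the work surface at z = 0. Lengths are in m, angles in rad, forces in N, time in s.
With the tool pointing down it reaches from about 0.4 to 0.85 m from the base axis. Payload 4.5 kg.
Tool frame: the origin (TCP) lies between the finger pads; the fingertips stand 25 mm ahead of it and the grasp point (between the pads) lies 6 mm ahead of it; z points along the fingers, y is the line along which they close (so a half turn about z gives the same grasp; the last joint's range is limited). The gripper opens to 85 mm and grips with 20 to 120 N. Pads are 22 mm wide; open, the fingers measure 114 mm over their backs; the gripper's body (76 mm by 85 mm) begins 54 mm behind the grasp point. The pads swing forward as they close: fully open they stand 13 mm farther back than shut.
Start: joints at [1.256, 0.689, -0.195, 1.565, 0.157, 0.902, -0.215], TCP at [0.214, -0.587, 0.236] pointing down, gripper open.
Joint ranges: [-3.01, 3.01], [-0.46, 2.08], [-1.47, 1.51], [0.13, 2.56], [-1, 4.14], [0.04, 2.09], [-2.66, 2.66]. Speed limits (rad/s): [2.57, 2.57, 3.14, 3.14, 3.14, 3.14, 3.14].

## Interface

Orientations are given as [roll, pitch, yaw] about the fixed x, y, z axes, in that order (R = Rz(yaw) Ry(pitch) Rx(roll)).
In Python, from workcell import robot gives the robot as it stands.
- The arm moves only by the tool step_arm, never from a script. Its argument "steps" is one flat list of numbers, 5 for each row, row after row: the opening, from -1 (shut) to 1 (fully open), then the shift along the tool's x, y, z in cm, then the turn about the tool's z in degrees. In form: [claw, dx, dy, dz, turn, claw, dx, dy, dz, turn, ...]. A call has 1 to 10 rows; each row is the pose to reach, as a shift and turn from the pose commanded when the call began, along the tool's axes at that moment; what a row does not reach only later rows make up. A row lasts 1/10 s, in which the tool goes at most 50 mm and 8.59 degrees, less where a joint would pass 70% of its speed; a pose out of reach is approached as far as the arm can. A call with a gripper value outside its range is refused whole. The fingers move at their own pace and stop on an object; the grip force is fixed at half the most. Time passes only in rows, so rows that repeat a pose let the fingers close. It gives the time, the measured TCP pose, the force, the opening and the grip force at its end, in the units of the state.
- robot.get_obs(): the state, without advancing time (a new reading comes with each control period).
- robot.get_image(name): name is "scene" or "top"; returns (picture, depth): 480x640x3 uint8, red, green, blue; 480x640 float32, m along the optical axis (not along the pixel's ray), 0 where there is no reading.
- robot.camera_params(name): a dict with "intrinsics" (3x3 intrinsics, pixels), "distortion" ([k1, k2, p1, p2, k3] as OpenCV has them; the pictures are not rectified), "pose" (4x4, takes a point from camera to world coordinates). Camera axes: x right, y down, z forward; pixel columns grow to the right and rows downward; lengths in m; the calibration is good to about 2 mm. A picture is of the moment at which its call begins. camera_params takes no time and is no camera call.
- robot.hand_in(): hands the job in; it is judged then, once.
Trained networks look in the newest picture that a camera, given by its name, has taken for a name from the list of things; names that differ only in an ending like _2 or _b are one class to them, and where a whole thing is asked for, a point or a joint stands for the part that bears it (a point fixed in the world has none). Each returns a list of dicts, best first, with "p" (0 to 1); they miss things now and then, are a little off and sometimes report something else, mostly with a low value. They report only what shows in the picture. A call takes as long as a camera call. They do not tell look-alikes from the thing itself.
- robot.look_for(camera, target): "extent" ([centre column, centre row, width, height] in pixels, round what is visible of it).
- robot.regions_of(camera, target): "pixels" (480x640 bool, what is visible of it) and "extent" ([centre column, centre row, width, height] in pixels, round what is visible of it).
- robot.spot_point(camera, target): "point" ([column, row] in pixels: a listed point, or the origin of a listed thing).
The state is a dict: "time": time; "q": joint angles; "qvel": joint speeds; "joint_efforts": joint torques, N m; "ee_pos": TCP position; "orientation": TCP orientation; "wrist_force": force on the tool from outside, world axes, zero at the start; "moment": the same for the moment, N m; "gripper_width": finger opening in m; "grasp_force": force on a finger pad.
Only numpy, scipy, OpenCV 4.12 (cv2) and the standard library are available. Lean on these libraries where they do the work, as an engineer would, in place of code of your own. Each camera call takes 0.05 s, during which the arm holds its last target. There are 200 camera calls.

## Working session

There is one attempt and no reset: what is moved stays moved. The work goes in short steps, Python scripts to look and compute and a tool call to move; the robot and the scene stay as the last step left them, time stands still between calls to the robot, and variables do not carry over. Pictures are saved under pics/ and viewed, at most 10 in all, crops included, and the job is handed in when it is done.

Besides the shell and the picture viewer there is one more tool, called after "Emit:" by a JSON object that holds its "op" and its "data", one argument or row to a line. step_arm: Moves the arm, as the interface text tells. Its arguments: {"type":"object","properties":{"steps":{"type":"array","items":{"type":"number"}}},"required":["steps"]}

```bash
mkdir -p pics; ls
cat > h.py <<'E'
import numpy as np, cv2
from workcell import robot
from scipy.spatial.transform import Rotation as R
def cloud(cam,depth):
    p=robot.camera_params(cam);K=np.array(p["intrinsics"],float);D=np.array(p["distortion"],float);T=np.array(p["pose"])
    v,u=np.mgrid[:480,:640];uv=np.stack([u,v],-1).reshape(-1,1,2).astype(np.float64)
    n=cv2.undistortPoints(uv,K,D).reshape(480,640,2)
    P=np.dstack([n*depth[...,None],depth])
    W=P@T[:3,:3].T+T[:3,3]; W[depth<=0]=np.nan
    return W
def onplane(cam,px,z):
    p=robot.camera_params(cam);K=np.array(p["intrinsics"],float);D=np.array(p["distortion"],float);T=np.array(p["pose"])
    n=cv2.undistortPoints(np.array(px,float).reshape(-1,1,2),K,D).reshape(-1,2)
    d=np.c_[n,np.ones(len(n))]@T[:3,:3].T
    return T[:3,3]+d*((z-T[2,3])/d[:,2])[:,None]
E
python3 - <<'E'
from h import *
for c in("top","scene"):
    im,d=robot.get_image(c);cv2.imwrite(f"pics/{c}0.png",im[...,::-1]);W=cloud(c,d);np.savez(f"{c}0.npz",im=im,d=d,W=W)
    for t in("scanner","corner"):
        for r in robot.look_for(c,t):print(c,t,round(r["p"],2),np.round(r["extent"]))
    for t in("scanner","scanner_window","corner","corner_label"):
        for r in robot.spot_point(c,t):
            u,v=np.round(r["point"]).astype(int);print(c,t,round(r["p"],2),u,v,np.round(W[v,u],3))
o=robot.get_obs();print(o["time"],o["q"],o["ee_pos"],o["orientation"])
E
```

```text
pics
top scanner 0.98 [380. 147.  38.  79.]
top scanner 0.69 [451. 250.  42.  91.]
top corner 0.73 [295. 330.  52.  57.]
top corner 0.66 [329. 229.  48.  58.]
top scanner 0.94 371 148 [ 0.749 -0.147  0.04 ]
top scanner 0.76 452 255 [ 0.503 -0.322  0.024]
top scanner_window 0.76 449 221 [ 0.577 -0.314  0.047]
top scanner_window 0.6 380 176 [ 0.683 -0.164  0.043]
top corner 0.92 335 230 [ 0.569 -0.062 -0.002]
top corner 0.66 297 330 [ 0.344  0.03  -0.003]
top corner_label 0.81 334 240 [ 0.543 -0.058  0.024]
top corner_label 0.8 296 341 [0.322 0.031 0.026]
top corner_label 0.64 451 256 [ 0.503 -0.325 -0.001]
scene scanner 0.81 [188. 232. 109.  64.]
scene scanner 0.78 [266. 157.  83.  45.]
scene corner 0.96 [432. 225.  66.  52.]
scene corner 0.62 [306. 239.  53.  54.]
scene scanner 0.66 273 164 [ 0.507 -0.328 -0.   ]
scene scanner 0.64 184 247 [ 0.771 -0.151 -0.001]
scene scanner_window 0.7 221 225 [ 0.701 -0.129  0.04 ]
scene scanner_window 0.66 241 174 [ 0.598 -0.288  0.025]
scene corner 0.72 303 240 [ 0.579 -0.038  0.022]
scene corner 0.65 422 231 [0.373 0.045 0.023]
scene corner_label 0.9 317 226 [ 0.538 -0.06   0.024]
scene corner_label 0.61 437 215 [0.316 0.018 0.021]
0.7 [ 1.25582814  0.6890384  -0.19457056  1.56531844  0.15732988  0.90252835
 -0.21512295] [ 0.21359114 -0.58738386  0.23564952] [3.14149695e+00 4.02950545e-05 3.48765659e-01]
```

View pics/top0.png

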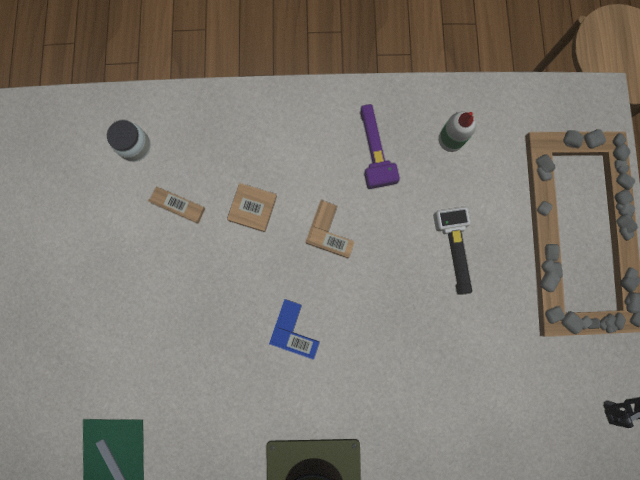

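View pics/scene0.png

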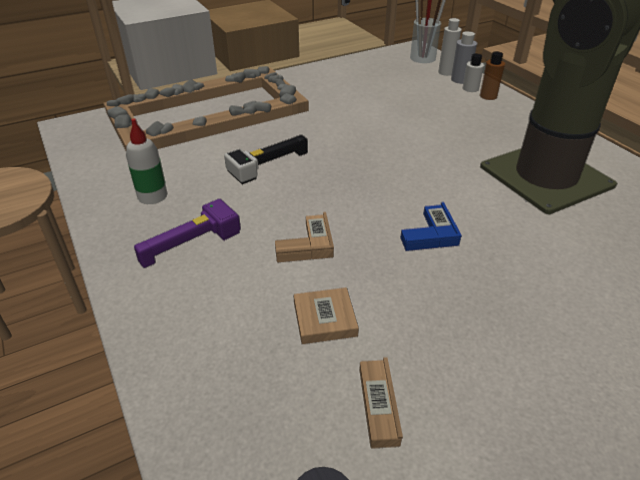

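The top view has two candidates for each thing.
- **Scanner:** the black and white one at (455,250) fits. The purple one at (380,147) is a decoy.
- **Corner:** the wooden L at (329,229), with its label at about (336,243), fits. The blue L at (295,330), the panel at (252,207) and the stick at (177,204) are not meant.

I'll measure both and confirm them in one crop.

Run:
```python
from h import *
f=np.load("top0.npz");im,W=f["im"],f["W"]
cv2.imwrite("pics/crop.png",cv2.resize(im[180:310,290:490],None,fx=4,fy=4,interpolation=cv2.INTER_CUBIC)[...,::-1])
def box(n,cam,m):
    P=W[m];r=cv2.minAreaRect(P[:,:2].astype(np.float32)*1000);print(n,len(P),"c",np.round(r[0],1),"size",np.round(r[1],1),"ang",round(r[2],1),"zmed",np.round(np.nanmedian(P[:,2]),4))
v,u=np.mgrid[:480,:640];z=W[...,2]
roi=lambda a,b,c,d:(u>a)&(u<b)&(v>c)&(v<d)
hsv=cv2.cvtColor(im,cv2.COLOR_RGB2HSV).astype(int)
sc=roi(425,485,200,305)&(z>0.012)
box("scanner",0,sc);h=sc&(W[...,0]>0.56);box("head",0,h)
k=sc&(hsv[...,2]<70)&(W[...,0]<0.54);box("handle",0,k)
P=W[k][:,:2];c=P.mean(0);e=np.linalg.svd(P-c,full_matrices=False)[2][0];print("handle dir",c,np.degrees(np.arctan(e[1]/e[0])))
co=roi(295,365,190,270)&(z>0.012);box("corner",0,co)
m=co&(v>225);box("arm",0,m)
lb=(roi(318,352,230,256)&(hsv[...,1]<50)&(z>.012)).astype(np.uint8);lb=cv2.morphologyEx(lb,cv2.MORPH_CLOSE,np.ones((5,5)))>0
box("label",0,lb)
# rectify label/scanner by pixel quads on planes
for n,mm,zz in(("label",lb,.023),("corner",co,.024),("head",h,.046),("handle",k,.042)):
    uv=np.argwhere(mm)[:,::-1].astype(np.float64)
    q=onplane("top",uv,zz)[:,:2]*1000;r=cv2.minAreaRect(q.astype(np.float32));print("plane",n,np.round(r[0],1),np.round(r[1],1),round(r[2],1))
s=np.load("scene0.npz");
print("bench z top",np.nanmedian(W[260:300,380:430,2]))
T=robot.camera_params("top")["pose"];print(np.round(T,3),robot.camera_params("top")["intrinsics"])
W=s["W"];z=W[...,2];im=s["im"];hsv=cv2.cvtColor(im,cv2.COLOR_RGB2HSV).astype(int)
l2=(roi(305,330,213,240)&(hsv[...,1]<60)&(z>.012));box("scene label",0,l2)
s2=roi(220,315,130,185)&(z>.012);box("scene scanner",0,s2)
```

```text
scanner 1655 c [ 512.  -336.2] size [194.2  75.1] ang 10.0 zmed 0.0426
head 709 c [ 582.4 -323.7] size [49.8 75.7] ang 7.6 zmed 0.0459
handle 692 c [ 479.2 -336.4] size [125.2  27.8] ang 7.0 zmed 0.0406
handle dir [ 0.47387412 -0.3349769 ] 8.051747336136993
corner 1333 c [570.2 -60.1] size [104.  104.8] ang 69.2 zmed 0.0229
arm 884 c [545.8 -50.8] size [104.   52.6] ang 69.2 zmed 0.023
label 332 c [536.8 -68.1] size [66.1 34.1] ang 67.4 zmed 0.0227
plane label [536.7 -67.9] [65.9 32.8] 68.3
plane corner [570. -60.] [104.  105.7] 69.2
plane head [ 581.3 -319.6] [49.4 79. ] 7.3
plane handle [ 478.5 -333. ] [124.7  31.4] 7.4
bench z top -0.00016732112400053012
[[-0.022 -0.99   0.136  0.396]
 [-1.     0.022  0.004 -0.028]
 [-0.007 -0.136 -0.991  1.235]
 [ 0.     0.     0.     1.   ]] [[544.97020862   0.         318.19046458]
 [  0.         544.97020862 231.77549216]
 [  0.           0.           1.        ]]
scene label 278 c [534.6 -63.6] size [70.4 42.4] ang 60.9 zmed 0.0223
scene scanner 1594 c [ 512.5 -332.2] size [194.5  77.2] ang 8.0 zmed 0.0389
```

View pics/crop.png

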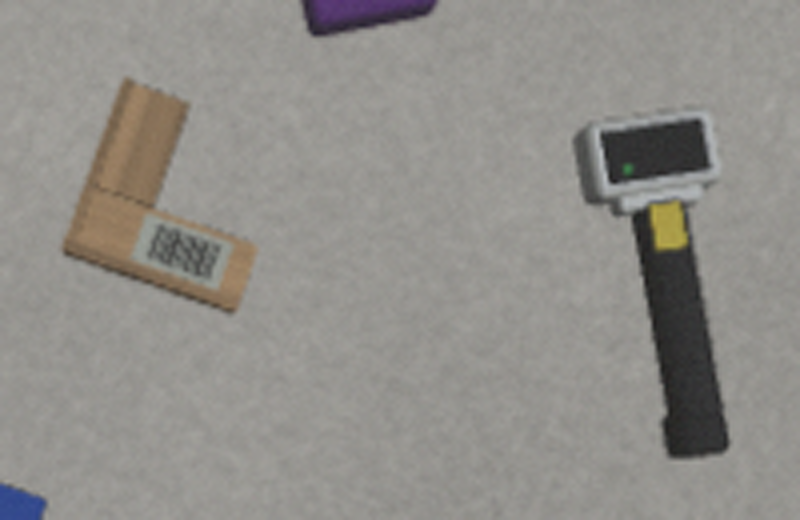

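The crop shows the wooden L with its label at crop (183,248) and the black-handled scanner with its head up at (655,155). Both identities are confirmed.

```bash
cat >> h.py <<'E'
def plan(x,y,z,yawdeg):
    o=robot.get_obs();Rm=R.from_euler("xyz",o["orientation"]).as_matrix()
    d=Rm.T@(np.array([x,y,z])-o["ee_pos"])*100
    t=-(yawdeg-np.degrees(o["orientation"][2]));t=(t+180)%360-180
    print("t",round(o["time"],2),"ee",np.round(o["ee_pos"],4),"rpy",np.round(np.degrees(o["orientation"]),2),"w",round(o["gripper_width"],4),"gf",o["grasp_force"],"F",np.round(o["wrist_force"],1),"| d cm",np.round(d,2),"turn",round(t,2))
E
python3 - <<'E'
from h import *
f=np.load("top0.npz");im,W=f["im"],f["W"];z=W[...,2]
v,u=np.mgrid[:480,:640]
P=W[(u>425)&(u<485)&(v>200)&(v<305)&(z>.012)]
for a in(6.5,7.3,8):
    e=np.array([np.cos(np.radians(a)),np.sin(np.radians(a))]);n=np.array([-e[1],e[0]])
    s=P[:,:2]@e*1000;t=P[:,:2]@n*1000
    q=lambda x:np.percentile(x,[1,99])
    s0,s1=s.min(),s.max();hd=s>s1-40;cent=(s0+s1)/2-8
    hs=(s>cent-50)&(s<cent+30);ts=[q(t[(s>cent+b)&(s<cent+b+20)]).mean() for b in(-80,-50,-30,-10,10,30)]
    print(a,s0,s1,"origin",cent*e+np.mean(ts)*n,"ts",np.round(ts,1),"head t",q(t[hd]),q(t[hd]).mean())
print(onplane("top",[335.75,242],.023))
plan(.502,-.334,.12,7.3)
E
```

```text
6.5 373.8349489046777 567.4664771396733 origin [ 503.67582064 -333.80153699] ts [-388.7 -388.7 -388.5 -389.  -389.1 -388.1] head t [-422.62873761 -350.44897804] -386.5388578224721
7.3 368.22850757008507 561.6035561057093 origin [ 503.39580941 -333.68437051] ts [-394.1 -394.5 -394.6 -395.5 -395.9 -395.1] head t [-430.03340657 -358.09000692] -394.06170674181146
8 363.2639460267032 556.7474137418798 origin [ 503.32741896 -333.56583215] ts [-398.8 -399.6 -400.  -401.1 -401.7 -401.1] head t [-436.5023531  -364.65816937] -400.5802612368302
[[ 0.53822351 -0.06183674  0.023     ]]
t 0.7 ee [ 0.2136 -0.5874  0.2356] rpy [179.99   0.    19.98] w 0.086 gf 0.0 F [ 0.7 -0.1 -0.3] | d cm [ 35.76 -13.96  11.56] turn 12.68
```

Emit:
{"op": "step_arm", "data": {
  "steps": [1,2,-0.8,0,1,1,6,-2.3,0,3,1,10.5,-4.1,0,5,1,15,-5.8,0,7,1,19.5,-7.6,1,9,1,24,-9.3,3,11,1,28.5,-11,5,13,1,32.5,-12.6,7,13,1,35,-13.5,9,13,1,35.9,-13.9,11,13]
}}

```text
time: 1.7
ee_pos: [0.5078, -0.3297, 0.1249]
orientation: [-3.14, -0.004, 0.128]
wrist_force: [0.1, -0.4, -0.4]
gripper_width: 0.0857
grasp_force: 0.0
```

Run:
```python
from h import *
plan(.5035,-.3337,.035,7)
```

```text
t 1.7 ee [ 0.5078 -0.3297  0.1249] rpy [-179.91   -0.2     7.36] w 0.0857 gf 0.0 F [ 0.1 -0.4 -0.4] | d cm [-0.51  0.36  8.99] turn 0.36
```

Emit:
{"op": "step_arm", "data": {
  "steps": [1,0,0,0,0,1,0,0,1,0,1,0,0,3,0,1,0,0,5,0,1,0,0,7,0,1,0,0,8.3,0,1,0,0,9,0,1,0,0,9,0,1,0,0,9,0]
}}

```text
time: 2.6
ee_pos: [0.5038, -0.3347, 0.0363]
orientation: [3.141, -0.001, 0.121]
wrist_force: [0.1, -0.2, -0.5]
gripper_width: 0.0854
grasp_force: 0.0
```

Run:
```python
from h import *
plan(.5035,-.3337,.035,7)
```

```text
t 2.6 ee [ 0.5038 -0.3347  0.0363] rpy [ 1.7994e+02 -6.0000e-02  6.9600e+00] w 0.0854 gf 0.0 F [ 0.1 -0.2 -0.5] | d cm [-0.02 -0.1   0.13] turn -0.04
```

Emit:
{"op": "step_arm", "data": {
  "steps": [-1,0,0,0,0,-1,0,0,0,0,-1,0,0,0,0,-1,0,0,0,0,-1,0,0,0,0,-1,0,0,0,0,-1,0,0,0,0,-1,0,0,0,0]
}}

```text
time: 3.4
ee_pos: [0.5038, -0.3343, 0.0361]
orientation: [3.141, -0.001, 0.122]
wrist_force: [-0.8, 0.6, 5.5]
gripper_width: 0.026
grasp_force: 59.7
```

Run:
```python
from h import *
plan(.5035,-.3337,.035,7)
```

```text
t 3.4 ee [ 0.5038 -0.3343  0.0361] rpy [ 1.7996e+02 -4.0000e-02  6.9800e+00] w 0.026 gf 59.66756343841553 F [-0.8  0.6  5.5] | d cm [-0.02 -0.07  0.11] turn -0.02
```

Emit:
{"op": "step_arm", "data": {
  "steps": [-1,0,0,-0.3,0,-1,0,0,-1,0,-1,0,0,-2.5,0,-1,0,0,-4.5,0,-1,0,0,-7,0,-1,0,0,-9.5,0,-1,0,0,-11.2,0,-1,0,0,-12,0,-1,0,0,-12,0,-1,0,0,-12,0]
}}

```text
time: 4.4
ee_pos: [0.503, -0.3338, 0.1552]
orientation: [-3.141, 0.001, 0.122]
wrist_force: [-0.1, -0.4, -0.7]
gripper_width: 0.0261
grasp_force: 59.2
```

Run:
```python
from h import *
plan(.4627,-.0324,.149,-20.8)
im,d=robot.get_image("scene");cv2.imwrite("pics/lift.png",cv2.resize(im[60:260,150:450],None,fx=2.5,fy=2.5)[...,::-1])
W=cloud("scene",d);z=W[...,2];hsv=cv2.cvtColor(im,cv2.COLOR_RGB2HSV)
```

```text
t 4.4 ee [ 0.503  -0.3338  0.1552] rpy [-1.7997e+02  5.0000e-02  6.9900e+00] w 0.0261 gf 59.24080431461334 F [-0.1 -0.4 -0.7] | d cm [ -0.34 -30.4    0.64] turn 27.79
```

View pics/lift.png

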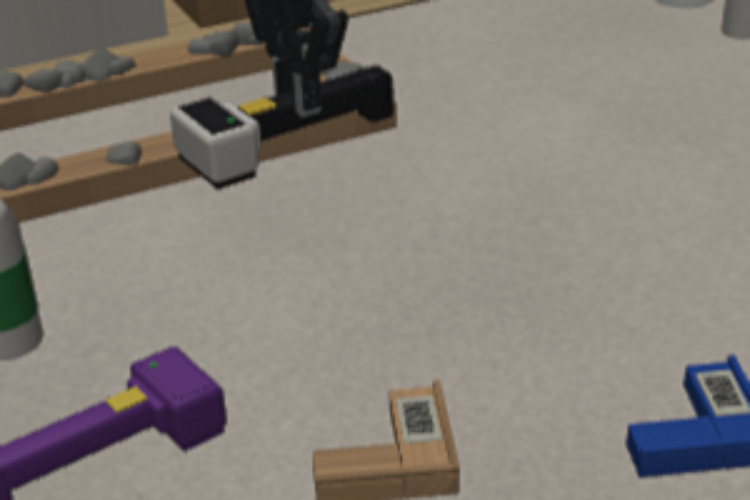

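The scanner is lifted and held level, with its head at crop (215,140). The wooden L at (400,440) is untouched. Next I carry it over the label, staying about 6 mm high.

Emit:
{"op": "step_arm", "data": {
  "steps": [-1,0,-1,0,1,-1,0,-3.5,0,4,-1,0,-7,0,7,-1,-0.1,-11,0,11,-1,-0.1,-15,0,15,-1,-0.2,-19,0,19,-1,-0.2,-23,0,23,-1,-0.3,-26.5,0,26,-1,-0.3,-29,0,27.5,-1,-0.3,-30.4,0,27.8]
}}

```text
time: 5.45
ee_pos: [0.4622, -0.029, 0.155]
orientation: [-3.141, 0.003, -0.36]
wrist_force: [0.7, -1.1, -2.0]
gripper_width: 0.026
grasp_force: 59.3
```

Emit:
{"op": "step_arm", "data": {
  "steps": [-1,0,0,0,0,-1,0,0,0.2,0,-1,0,0,0.4,0,-1,0,0,0.6,0,-1,0,0,0.6,0,-1,0,0,0.6,0]
}}

```text
time: 6.05
ee_pos: [0.4635, -0.0333, 0.1495]
orientation: [3.141, 0.0, -0.364]
wrist_force: [-0.5, 0.3, -1.4]
gripper_width: 0.0264
grasp_force: 59.3
```

Run:
```python
from h import *
plan(.4627,-.0324,.149,-20.8)
v,u=np.mgrid[:480,:640]
for c in("top","scene"):
    im,d=robot.get_image(c);cv2.imwrite(f"pics/{c}1.png",im[...,::-1]);W=cloud(c,d);z=W[...,2];np.savez(f"{c}1.npz",im=im,d=d,W=W)
    hsv=cv2.cvtColor(im,cv2.COLOR_RGB2HSV).astype(int)
    w=(hsv[...,1]<45)&(hsv[...,2]>150)&(z>.105)&(z<.18)&(abs(W[...,0]-.54)<.09)&(abs(W[...,1]+.06)<.09)
    m=(z>.1)&(z<.18)&(abs(W[...,0]-.54)<.032)&(abs(W[...,1]+.06)<.07)
    for n,k in(("white",w),("head",m)):
        P=W[k];r=cv2.minAreaRect(P[:,:2].astype(np.float32)*1000);print(c,n,len(P),np.round(r[0],1),np.round(r[1],1),round(r[2],1),"z",np.round(np.percentile(P[:,2],[1,50,99]),4))
    # plane fit of top of head
    Q=W[m];Q=Q[(Q[:,2]>np.percentile(Q[:,2],50)-.004)];A=np.c_[Q[:,:2]-Q[:,:2].mean(0),np.ones(len(Q))];print(" tilt",np.linalg.lstsq(A,Q[:,2],rcond=None)[0])
    co=(z>.012)&(z<.05)&(abs(W[...,0]-.57)<.09)&(abs(W[...,1]+.06)<.09)
    r=cv2.minAreaRect(W[co][:,:2].astype(np.float32)*1000);print(" corner",np.round(r[0],1),np.round(r[1],1),r[2])
```

```text
t 6.05 ee [ 0.4635 -0.0333  0.1495] rpy [ 1.7999e+02  1.0000e-02 -2.0880e+01] w 0.0264 gf 59.29935693740845 F [-0.5  0.3 -1.4] | d cm [-0.11 -0.05  0.05] turn -0.08
top white 91 [559.1 -64.9] [62.7 14.6] 83.7 z [0.153  0.1585 0.1643]
top head 208 [555.9 -65.1] [70.  18.5] 78.5 z [0.1526 0.1592 0.1642]
 tilt [-0.17154413  0.04049076  0.15953007]
 corner [600.7 -37.6] [40.1 63.8] 69.25244903564453
scene white 204 [536.6 -60.3] [72.9 50.4] 69.3 z [0.1529 0.1575 0.1602]
scene head 1302 [533.1 -56.9] [77. 62.] 69.3 z [0.1142 0.1545 0.1616]
 tilt [ 0.03273096 -0.06008433  0.15769513]
 corner [571.2 -57.9] [107.9 104.2] 69.13629150390625
```

View pics/top1.png

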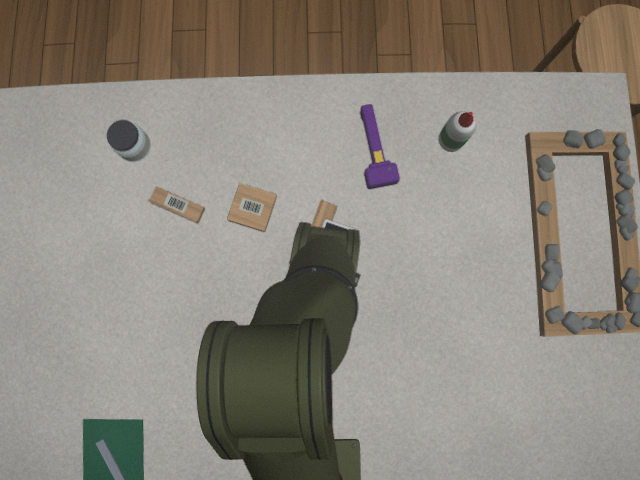

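View pics/scene1.png

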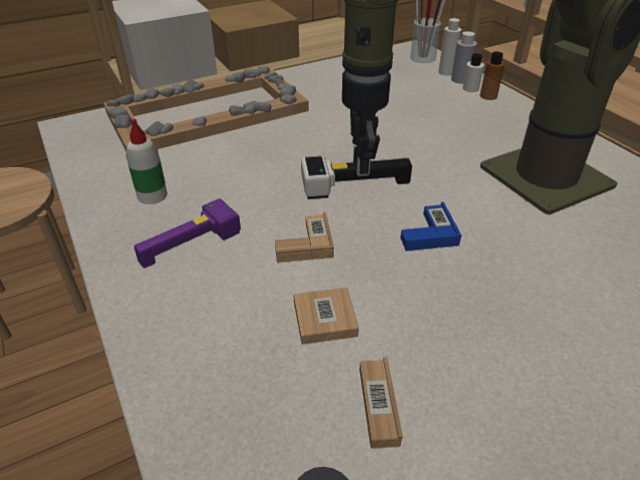

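The top view hides the head under the arm. The scene view shows the head at (316,176), centred and lined up with the label at (317,228) below it. I'll check the tilt more cleanly on the saved data.

Run:
```python
from h import *
f=np.load("scene1.npz");W,im=f["W"],f["im"];z=W[...,2]
e=np.array([np.cos(np.radians(-20.8)),np.sin(np.radians(-20.8))]);n=np.array([-e[1],e[0]])
D=W[...,:2]-np.array([.4635,-.0333]);s=D@e;t=D@n
for nm,a,b,w,lo in(("headtop",.066,.1,.03,.15),("butt",-.085,-.06,.012,.145),("all",-.09,.03,.012,.14)):
    k=(s>a)&(s<b)&(abs(t)<w)&(z>lo)&(z<.17)
    k=cv2.erode(k.astype(np.uint8),np.ones((3,3)))>0
    A=np.c_[s[k]-s[k].mean(),t[k],np.ones(k.sum())];y=z[k]
    for _ in range(4):
        c=np.linalg.lstsq(A,y,rcond=None)[0];r=abs(A@c-y);g=r<max(.0015,np.median(r)*2);A,y=A[g],y[g]
    print(nm,k.sum(),len(y),"slope deg x,y",np.degrees(c[:2]),"z",c[2],"median s,t range",np.round(np.percentile(s[k],[2,98]),3),np.round(np.percentile(t[k],[2,98]),3))
k=(s>.03)&(s<.13)&(abs(t)<.06)&(z>.118)&(z<.17)
for lo in(.118,.15):
    g=k&(z>lo);print(np.percentile(s[g],[.5,99.5]),np.percentile(t[g&(s>.065)],[.5,99.5]))
```

```text
headtop 264 233 slope deg x,y [-0.35089511  0.09294867] z 0.1600710777390059 median s,t range [0.069 0.097] [-0.024  0.026]
butt 52 46 slope deg x,y [1.88382028 0.13026456] z 0.15474749855436823 median s,t range [-0.081 -0.062] [-0.006  0.01 ]
all 212 194 slope deg x,y [-0.04247029  2.81875137] z 0.15462948504011959 median s,t range [-0.081  0.025] [-0.006  0.01 ]
[0.03108034 0.10428468] [-0.03233145  0.04056134]
[0.03104484 0.10402083] [-0.03269538  0.03924252]
```

Tilt is under 0.4°, and the window is within 1–2 mm of the label centre at about 91 mm. Holding still here.

Emit:
{"op": "step_arm", "data": {
  "steps": [-1,0,0,0,0,-1,0,0,0,0,-1,0,0,0,0,-1,0,0,0,0,-1,0,0,0,0,-1,0,0,0,0,-1,0,0,0,0,-1,0,0,0,0,-1,0,0,0,0,-1,0,0,0,0]
}}

```text
time: 7.15
ee_pos: [0.4636, -0.0327, 0.1496]
orientation: [3.142, -0.0, -0.363]
wrist_force: [0.6, 0.5, -0.7]
gripper_width: 0.0263
grasp_force: 59.3
```

Emit:
{"op": "step_arm", "data": {
  "steps": [-1,0,0,0,0,-1,0,0,0,0,-1,0,0,0,0,-1,0,0,0,0,-1,0,0,0,0,-1,0,0,0,0,-1,0,0,0,0,-1,0,0,0,0,-1,0,0,0,0,-1,0,0,0,0]
}}

```text
time: 8.15
ee_pos: [0.4636, -0.0327, 0.1496]
orientation: [3.142, -0.0, -0.363]
wrist_force: [-0.1, -0.8, -2.2]
gripper_width: 0.0264
grasp_force: 59.3
```

Emit:
{"op": "step_arm", "data": {
  "steps": [-1,0,0,0,0,-1,0,0,0,0,-1,0,0,0,0,-1,0,0,0,0,-1,0,0,0,0,-1,0,0,0,0,-1,0,0,0,0,-1,0,0,0,0,-1,0,0,0,0,-1,0,0,0,0]
}}

```text
time: 9.15
ee_pos: [0.4635, -0.0327, 0.1496]
orientation: [3.142, -0.0, -0.363]
wrist_force: [-0.3, 0.1, -1.4]
gripper_width: 0.0261
grasp_force: 59.3
```

Run:
```python
from h import *
plan(.5035,-.334,.1556,7)
```

```text
t 9.15 ee [ 0.4635 -0.0327  0.1496] rpy [180.    -0.   -20.81] w 0.0261 gf 59.299882650375366 F [-0.3  0.1 -1.4] | d cm [14.44 26.74 -0.6 ] turn -27.81
```

Held for three seconds. Now I go back over the original spot, which is free: up 6 mm, across, then down slowly.

Emit:
{"op": "step_arm", "data": {
  "steps": [-1,0,0,-0.6,0,-1,1.4,2.6,-0.6,-2,-1,3,5.6,-0.6,-6,-1,4.9,9,-0.6,-10,-1,6.8,12.5,-0.6,-14,-1,8.7,16,-0.6,-18,-1,10.6,19.6,-0.6,-22,-1,12.4,23,-0.6,-25,-1,13.7,25.5,-0.6,-27,-1,14.4,26.7,-0.6,-27.8]
}}

```text
time: 10.15
ee_pos: [0.5024, -0.3375, 0.1559]
orientation: [3.139, 0.0, 0.118]
wrist_force: [-0.9, 0.4, -1.5]
gripper_width: 0.026
grasp_force: 59.4
```

Emit:
{"op": "step_arm", "data": {
  "steps": [-1,0,0,0,0,-1,0,0,1,0,-1,0,0,3,0,-1,0,0,5.5,0,-1,0,0,8,0,-1,0,0,10,0,-1,0,0,11,0,-1,0,0,11.3,0,-1,0,0,11.5,0,-1,0,0,11.5,0]
}}

```text
time: 11.15
ee_pos: [0.5038, -0.3333, 0.0413]
orientation: [3.141, -0.001, 0.122]
wrist_force: [0.3, 0.5, -1.1]
gripper_width: 0.0259
grasp_force: 59.4
```

Run:
```python
from h import *
plan(.5035,-.334,.0356,7)
```

```text
t 11.15 ee [ 0.5038 -0.3333  0.0413] rpy [ 1.7996e+02 -6.0000e-02  7.0100e+00] w 0.0259 gf 59.37110424041748 F [ 0.3  0.5 -1.1] | d cm [-0.04  0.07  0.57] turn 0.01
```

Emit:
{"op": "step_arm", "data": {
  "steps": [-1,0,0,0.1,0,-1,0,0,0.2,0,-1,0,0,0.3,0,-1,0,0,0.4,0,-1,0,0,0.5,0,-1,0,0,0.5,0,-1,0,0,0.5,0]
}}

```text
time: 11.85
ee_pos: [0.5033, -0.3336, 0.0362]
orientation: [3.141, -0.0, 0.122]
wrist_force: [-1.1, 0.5, 5.5]
gripper_width: 0.0263
grasp_force: 60.2
```

It is on the bench, with the same force as at the first grip. Releasing, then retreating.

Emit:
{"op": "step_arm", "data": {
  "steps": [-0.3,0,0,0,0,0,0,0,0,0,0.5,0,0,0,0,1,0,0,0,0,1,0,0,0,0,1,0,0,0,0,1,0,0,0,0,1,0,0,0,0]
}}

```text
time: 12.65
ee_pos: [0.5033, -0.3334, 0.0356]
orientation: [3.142, -0.0, 0.122]
wrist_force: [-0.2, -0.4, -0.4]
gripper_width: 0.0854
grasp_force: 0.0
```

Emit:
{"op": "step_arm", "data": {
  "steps": [1,0,0,-0.5,0,1,0,0,-2,0,1,0,0,-5,0,1,0,0,-8,0,1,0,0,-11,0,1,0,0,-14,0,1,0,0,-17,0,1,-4,0,-19,0,1,-8,0,-20,0,1,-12,0,-20,0]
}}

```text
time: 13.65
ee_pos: [0.3838, -0.3488, 0.2385]
orientation: [3.137, -0.003, 0.122]
wrist_force: [0.9, -0.2, 0.8]
gripper_width: 0.0854
grasp_force: 0.0
```

Emit:
{"op": "step_arm", "data": {
  "steps": [1,-4,3,0,0,1,-8,6,0,0,1,-11,9,0,0,1,-12,11,0,0,1,-12,11,0,0,1,-12,11,0,0]
}}

```text
time: 14.25
ee_pos: [0.2785, -0.4716, 0.2364]
orientation: [3.141, -0.001, 0.121]
wrist_force: [-0.1, 0.6, -0.4]
gripper_width: 0.0851
grasp_force: 0.0
```

Run:
```python
from h import *
plan(.5035,-.334,.0356,7)
for c in("top","scene"):
    im,d=robot.get_image(c);W=cloud(c,d);z=W[...,2]
    if c=="top": cv2.imwrite("pics/top2.png",im[...,::-1])
    for n,x,y,rr in(("corner",.57,-.06,.085),("scanner",.512,-.333,.12)):
        k=(z>.012)&(z<.06)&(np.hypot(W[...,0]-x,W[...,1]-y)<rr)
        r=cv2.minAreaRect(W[k][:,:2].astype(np.float32)*1000);print(c,n,k.sum(),np.round(r[0],1),np.round(r[1],1),round(r[2],1),np.median(z[k]))
```

```text
t 14.25 ee [ 0.2785 -0.4716  0.2364] rpy [ 1.7997e+02 -5.0000e-02  6.9400e+00] w 0.0851 gf 0.0 F [-0.1  0.6 -0.4] | d cm [ 23.98 -10.95  20.1 ] turn -0.06
top corner 1336 [570.1 -60.1] [104.1 104.7] 69.0 0.02292709950904792
top scanner 1659 [ 510.9 -330.9] [193.1  74.5] 6.6 0.042767496456844745
scene corner 1514 [570.9 -58.6] [108.8 104.1] 69.0 0.021874782230540346
scene scanner 1601 [ 516.1 -337.1] [193.8  78.4] 12.5 0.03865248380242925
```

View pics/top2.png

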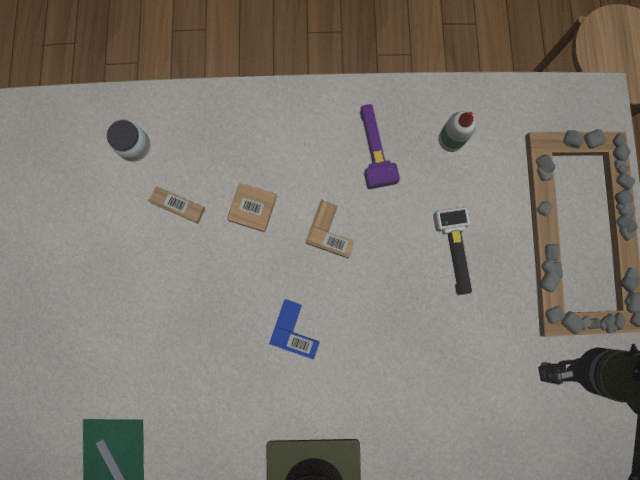

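The scanner lies flat at (455,250) as it did at the start, the corner at (329,229) has not moved, and the arm is clear of everything.

```bash
python3 -c "
from workcell import robot
print(robot.hand_in())"
```

```text
the job is handed in; nothing more can be done
None
```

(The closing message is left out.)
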